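# Change over two test kilns

### The job

The test kiln with the yellow door is loaded, so push its door up until it is fully shut. The one with the grey door has cooled, so pull its door all the way down for unloading. Leave the tall square pink vase standing where it is.

Things in the scene. Friction and masses are not known exactly. Their poses are not given: they have to be found in the camera images.
- yellow_door (a joint): Bottom-hinged yellow door (220 wide, 148 high, 20 mm thick) of the fixed left-hand kiln, a steel box 260 deep, 240 wide, 265 mm high that faces the middle of the bench. Opening angle: 0 shut and upright, 1.52 at its stop, down and nearly level. Starts lowered, at 1.1 to 1.5. Stiff hinge: it stays where left; about 5 N at the bar moves it.
- yellow_handle (a point): Centre of the level black handle bar of the yellow door: 12 mm thick, 120 long, on two end arms. Turns with the door: y along the bar, z in the door plane from hinge to free edge (up when shut), x into the kiln when shut. Hinge line, parallel to the bar: 55 mm along +x, 200 along -z from here, 100 above the bench. Shut, the bar is 300 mm above the bench, 45 before the panel, 50 above its free edge.
- grey_door (a joint): Bottom-hinged grey door (220 wide, 148 high, 20 mm thick) of the fixed right-hand kiln, a steel box 260 deep, 240 wide, 265 mm high that faces the middle of the bench. Opening angle: 0 shut and upright, 1.52 at its stop, down and nearly level. Starts shut or a crack open, under 0.05. Stiff hinge: it stays where left; about 5 N at the bar moves it.
- grey_handle (a point): Centre of the level black handle bar of the grey door: 12 mm thick, 120 long, on two end arms. Turns with the door: y along the bar, z in the door plane from hinge to free edge (up when shut), x into the kiln when shut. Hinge line, parallel to the bar: 55 mm along +x, 200 along -z from here, 100 above the bench. Shut, the bar is 300 mm above the bench, 45 before the panel, 50 above its free edge.
- vase_centre (a point): centre, half-way up, of a loose raw-clay vase, dull pink, open-topped square tube 66 x 66 x 150 mm, standing upright towards the far side of the bench; its z axis points up. To be left alone.

How it is judged (in metres and radians):
At the end, for the whole second after the job is handed in: The yellow door is shut to within 10 degrees (under 0.175 rad) and the grey door is down to within 10 degrees of its stop (over 1.34 rad) (value of joint yellow_door below 0.175 rad and value of joint grey_door above 1.34 rad); the robot touches nothing.
It fails at once if the tall pink vase is shifted by more than 30 mm or knocked over (distance of vase_centre from where it was at the start of the episode above 0.03 m or angle between vase_centre's own z axis and vertical above 0.3 rad).
It also fails if it takes over 64 s, if anything falls off the work surface, if the arm or the gripper's body presses on something with over 40 N, if the wrist force passes 120 N, or if a joint passes its speed limit or range.

### The arm

A 6-joint arm with a two-finger parallel gripper is mounted at the origin on the work surface. World frame = base frame: x ahead of the robot, y to its left, z up, the work surface at z = 0. Lengths are in mm, angles in rad, forces in N, time in s.
With the tool pointing down it reaches from about 350 to 775 mm from the base axis. Payload 7.3 kg.
Tool frame: the origin (TCP) lies midway between the tips of the shut fingers; the grasp point (between the pads) lies 19 mm behind it; x points along the fingers, y is the direction in which the jaws open and shut, and the axes are right-handed (so a half turn about x gives the same grasp; the last joint's range is limited). The gripper opens to 92 mm and grips with 3 to 60 N. Pads are 19 mm wide; open, the fingers measure 130 mm over their backs; the gripper's body (75 mm by 190 mm) begins 47 mm behind the grasp point.
Start: joints at [-1.471, 0.342, 1.524, -0, 1.275, -0.146], TCP at [127.771, -509.234, 226.741] pointing down, gripper open.
Joint ranges: [-2.53, 2.53], [-0.77, 2.02], [0.04, 2.7], [-1, 4.14], [0.28, 2.66], [-3.11, 3.11]. Speed limits (rad/s): [2.57, 2.57, 3.14, 3.14, 3.14, 3.14].

### API

Orientations are given as [roll, pitch, yaw] about the fixed x, y, z axes, in that order (R = Rz(yaw) Ry(pitch) Rx(roll)).
In Python, from plant import get_obs, capture, close_job gives the robot as it stands. The module is installed in compiled form; this text tells all that it offers.
- The arm moves only by the tool send_rows, never from a script. Its argument "moves" is a list of rows, each a list of 4 numbers: the shift along the tool's x, y, z in mm, then the turn about the tool's x in degrees. In form: [[tx, ty, tz, yaw], ...]. A call has 1 to 8 rows; each row shifts and turns the commanded pose from where the row before left it, along the tool's axes as they then stand; what a row does not reach is not made up. A row lasts 1/8 s, in which the tool goes at most 62.5 mm and 10.7 degrees, less where a joint would pass 70% of its speed; a pose out of reach is approached as far as the arm can. A call with a gripper value outside its range is refused whole. "hand" is the opening, from 0 (shut) to 1 (fully open), set as the call begins (left out, the last holds). The fingers move at their own pace and stop on an object; the grip force is fixed at half the most. Time passes only in rows, so rows that do not move let the fingers close. It gives the time, the measured TCP pose, the force and the opening at its end, in the units of the state.
- get_obs(): the state, without advancing time (a new reading comes with each control period).
- capture(name): name is "scene" or "top" or "wrist"; returns a dict with "image" (384x512x3 uint8, red, green, blue), "K" (3x3 intrinsics, pixels), "position" and "attitude" of the camera in the world; the wrist camera has in their place "mount" (4x4, takes a point from camera to tool coordinates, whose origin is the TCP and whose axes are the tool frame's). Camera axes: x right, y down, z forward; pixel columns grow to the right and rows downward; lengths in mm; the calibration is good to about 2 mm. A picture is of the moment at which its call begins: read the wrist's pose just before it. There is no depth.
- close_job(): hands the job in, once; it reports no verdict.
The state is a dict: "time": time; "joint_positions": joint angles; "dq": joint speeds; "tau": joint torques, N m; "tool_pos": TCP position; "tcp_rot": TCP orientation; "contact_force": force on the tool from outside, world axes, zero at the start; "moment": the same for the moment, N m; "grip_width": finger opening in mm.
Only numpy, scipy, OpenCV 4.12 (cv2) and the standard library are available. Lean on these libraries where they do the work, as an engineer would, in place of code of your own. Each camera call takes 0.05 s, during which the arm holds its last target. There are 200 camera calls.

## Working session

There is one attempt and no reset: what is moved stays moved. The work goes in short steps, Python scripts to look and compute and a tool call to move; the robot and the scene stay as the last step left them, time stands still between calls to the robot, and variables do not carry over. Pictures are saved under pics/ and viewed, about 8 in all and at most 12, crops included, and the job is handed in when it is done.

Besides the shell and the picture viewer there is one more tool, called as name(argument=value, ...) on one line, values as JSON. send_rows: Moves the arm, as the interface text tells. Its arguments: {"type":"object","properties":{"moves":{"type":"array","items":{"type":"array","items":{"type":"number"}}},"hand":{"type":"number"}},"required":["moves"]}

```bash
mkdir -p pics; python3 - <<'E'
from plant import get_obs, capture
import cv2, pickle
o=get_obs(); print(o)
for n in("scene","top"):
    c=capture(n); cv2.imwrite(f"pics/{n}0.png",c["image"][:,:,::-1]); pickle.dump(c,open(n+"0.pkl","wb"))
    print(n,c["K"],c["position"],c["attitude"])
E
```

```text
{'time': 0.0, 'joint_positions': array([-1.47094027e+00,  3.42721218e-01,  1.52499174e+00,  1.26746432e-05,
        1.27537708e+00, -1.45981948e-01]), 'dq': array([ 0.00282666, -0.00020731,  0.00097629,  0.00014151,  0.00098498,
       -0.0005582 ]), 'tau': array([ 1.17739437e-03, -4.31246495e+01, -2.44222856e+01,  7.18026306e-02,
        5.59141603e-02, -1.36496360e-04]), 'tool_pos': array([ 127.76426706, -508.81593266,  226.05455669]), 'tcp_rot': array([-1.72487225,  1.56929889,  1.66255471]), 'contact_force': array([-0.03673366,  0.12679559, -0.12243042]), 'moment': array([-0.01653581,  0.01895304,  0.06329013]), 'grip_width': 91.72006619218118}
scene [[351.95683252   0.         252.47620507]
 [  0.         351.95683252 189.26597214]
 [  0.           0.           1.        ]] [1250.91542227  646.26728816  795.64781343] [-2.13885025  0.00969202  2.33313367]
top [[398.45902901   0.         250.78287065]
 [  0.         398.45902901 189.15732342]
 [  0.           0.           1.        ]] [ 533.73512123   -9.36206192 1289.49563066] [-3.09655064  0.00971024 -1.5804351 ]
```

View pics/scene0.png

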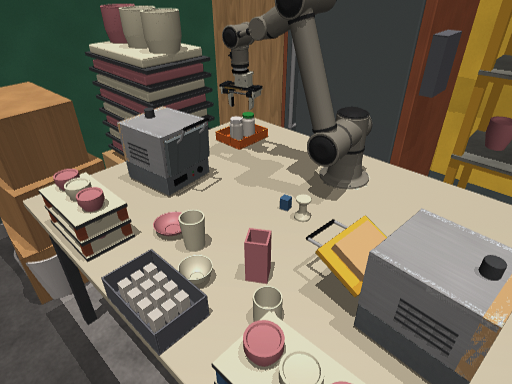

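View pics/top0.png

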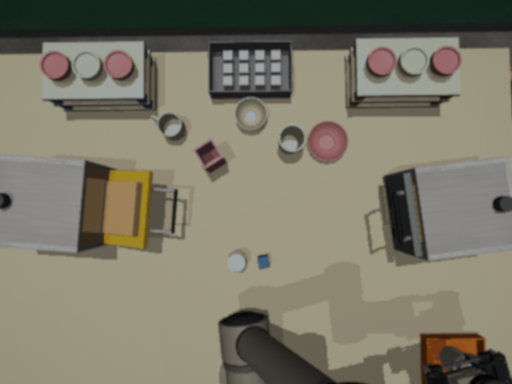

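```bash
python3 - <<'E'
import cv2, numpy as np
t=cv2.imread("pics/top0.png"); s=cv2.imread("pics/scene0.png")
a=cv2.resize(t[145:270,80:200],None,fx=4,fy=4,interpolation=2)[:500,:395]
b=cv2.resize(t[145:270,355:450],None,fx=4,fy=4,interpolation=2)[:500]
cv2.imwrite("pics/c1.png",np.hstack([a,b]))
E
```

```text
(no output)
```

View pics/c1.png

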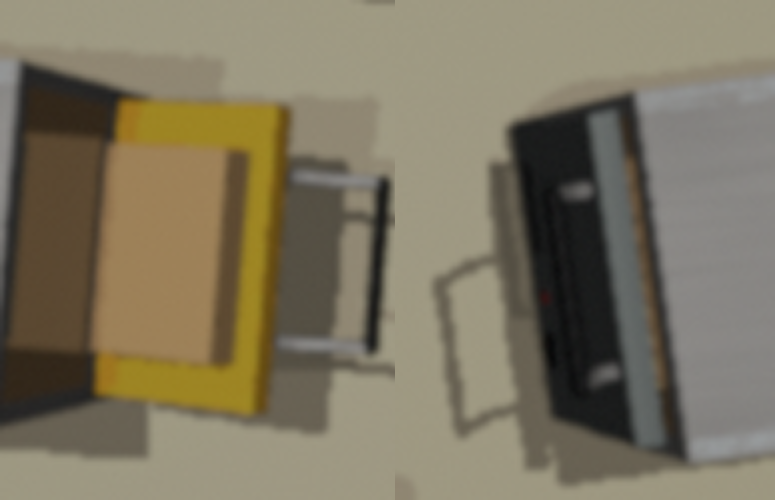

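```bash
cat > h.py <<'E'
import numpy as np, cv2, pickle
from scipy.spatial.transform import Rotation as R
from scipy.optimize import least_squares
def proj(c,P):
    Rw=R.from_euler('xyz',c["attitude"]).as_matrix()
    q=(np.asarray(P)-c["position"])@Rw
    return (q[:,:2]/q[:,2:])@np.diag([c["K"][0,0],c["K"][1,1]])+c["K"][:2,2]
def back(c,uv,z):
    Rw=R.from_euler('xyz',c["attitude"]).as_matrix()
    d=Rw@np.linalg.solve(c["K"],[*uv,1]); p=np.array(c["position"])
    return p+d*(z-p[2])/d[2]
def pt(k,along,h,out,th):
    # k: hinge x,y,yaw of outward dir; along=bar axis, h up door, out outward from hinge
    o=out*np.cos(th)+h*np.sin(th); z=100-out*np.sin(th)+h*np.cos(th)
    n=np.array([np.cos(k[2]),np.sin(k[2])]); t=np.array([-n[1],n[0]])
    return [*(np.array(k[:2])+o*n+along*t),z]
E
python3 - <<'E'
from h import *
t=pickle.load(open("top0.pkl","rb"))
c=lambda x,y:(80+x/4,145+y/4)
g=lambda x,y:(355+(x-395)/4,145+y/4)
# yellow: out ~ -y ; tangent t=(-ny,nx) = +x for n=(0,-1)
ob=np.array([c(384,178),c(371,352),c(287,107),c(262,413)])
def f(p):
    k,th=p[:3],p[3]
    P=[pt(k,60,200,55,th),pt(k,-60,200,55,th),pt(k,110,150,-10,th),pt(k,-110,150,-10,th)]
    return (proj(t,P)-ob).ravel()
r=least_squares(f,[480,430,-1.57,1.3]);print("Y",r.x,r.fun.round(1))
k,th=r.x[:3],r.x[3]
print("bar",pt(k,0,200,55,th),"roof corners",proj(t,[[*pt(k,s*120,0,0,0)[:2],265] for s in(1,-1)]))
for a,b in((ob[0],ob[1]),(g(563,190),g(582,388))):
  for z in(60,100,140,300): print(z,back(t,a,z),back(t,b,z))
print("vase",back(t,(210,150),150), back(t,(215,172),0),"grey roof front",back(t,(414,168),265),back(t,(427,259),265))
for i in range(1): 
  m=R.from_euler('xyz',[-1.72487225,1.56929889,1.66255471]).as_matrix();print(m)
s=cv2.imread("pics/scene0.png")
a=cv2.resize(s[205:290,295:395],None,fx=4,fy=4,interpolation=2);b=cv2.resize(s[125:210,120:220],None,fx=4,fy=4,interpolation=2)
e=cv2.resize(s[60:125,210:275],None,fx=4,fy=4,interpolation=2);e=cv2.copyMakeBorder(e,0,0,0,540,0)
cv2.imwrite("pics/c2.png",np.vstack([np.hstack([a,b]),e[:, :800]]))
E
```

```text
Y [540.14272592 435.73374515  -1.6498673    1.28980714] [ 0.3  1.7  0.4 -1.6 -0.3 -0.2 -0.3  0.1]
bar [np.float64(523.7598453601568), np.float64(228.97362810587177), np.float64(102.61824799266367)] roof corners [[ 86.15755256 160.0823939 ]
 [ 77.9597987  252.98804125]]
60 [590.53712603 233.4620493   60.        ] [456.54406796 243.64589129  60.        ]
100 [588.68914859 225.56209081 100.        ] [459.05537589 235.41461509 100.        ]
140 [586.84117114 217.66213232 140.        ] [461.56668382 227.18333888 140.        ]
300 [579.44926137 186.06229835 300.        ] [471.61191556 194.25823406 300.        ]
60 [ 574.43880181 -447.73285255   60.        ] [ 422.79174776 -458.25763516   60.        ]
100 [ 573.11456186 -433.47104373  100.        ] [ 426.4011424  -443.65341658  100.        ]
140 [ 571.79032192 -419.20923492  140.        ] [ 430.01053704 -429.04919801  140.        ]
300 [ 566.49336215 -362.16199965  300.        ] [ 444.4481156 -370.6323237  300.       ]
vase [699.2045618  117.50931431 150.        ] [648.94254469 118.31148971   0.        ] grey roof front [ 630.2037286  -419.81671947  265.        ] [ 397.72043751 -446.23870607  265.        ]
[[-1.37209597e-04  2.43365531e-01 -9.69934637e-01]
 [ 1.49113675e-03 -9.69933518e-01 -2.43365461e-01]
 [-9.99998879e-01 -1.47969726e-03 -2.29807099e-04]]
```

View pics/c2.png

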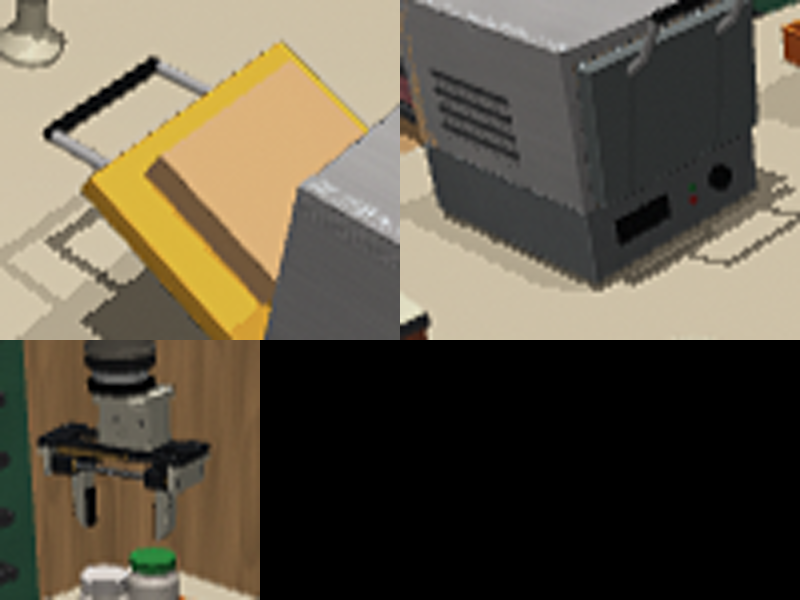

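```bash
python3 - <<'E'
from h import *
t=pickle.load(open("top0.pkl","rb"));s=pickle.load(open("scene0.pkl","rb"))
c=lambda x,y:(80+x/4,145+y/4)
q=lambda x,y:(295+x/4,205+y/4)
ob=np.array([c(384,178),c(371,352),c(287,107),c(262,413)])
ob2=np.array([q(155,62),q(47,132),q(282,43),q(86,187)])
ob2=ob2[[1,0,3,2]] if False else ob2
for sw in(0,1):
  o2=ob2[[1,0,3,2]] if sw else ob2
  def f(p):
    k,th=p[:3],p[3]
    P=[pt(k,60,200,55,th),pt(k,-60,200,55,th),pt(k,110,150,-10,th),pt(k,-110,150,-10,th)]
    return np.r_[(proj(t,P)-ob).ravel(),(proj(s,P)-o2).ravel()]
  r=least_squares(f,[480,430,-1.57,1.3]);print("Y",r.x,r.fun.round(1))
  k,th=r.x[:3],r.x[3];print("bar",pt(k,0,200,55,th),[pt(k,a,200,55,th) for a in(60,-60)])
n=(510,-421,1.57+.1)
print(proj(s,[pt(n,a,200,55,0.02) for a in (60,0,-60)]),proj(t,[pt(n,a,200,55,0.02) for a in (60,0,-60)]))
E
```

```text
Y [450.66856122 411.01145826  -1.15106949   1.17878516] [ -9.2  -0.5  10.8  -6.7 -18.2  11.   19.7   5.6 -19.4  24.6  15.2 -17.5
 -26.4  35.6  32.6 -46.6]
bar [np.float64(534.5510943626643), np.float64(223.03726763452434), np.float64(125.58171792355483)] [[np.float64(589.3431117999121), np.float64(247.48792867173023), np.float64(125.58171792355483)], [np.float64(479.7590769254166), np.float64(198.58660659731845), np.float64(125.58171792355483)]]
Y [540.80165692 428.14148696  -1.65498974   1.17530061] [ 0.8  1.4  0.6 -1.  -1.3 -0.9 -1.8  0.5  0.4  1.2 -0.7  1.5 -0.1 -2.8
 -1.  -0.7]
bar [np.float64(523.4992562392202), np.float64(223.1195397884985), np.float64(126.29882329766444)] [[np.float64(583.2867258791881), np.float64(218.07390067636192), np.float64(126.29882329766444)], [np.float64(463.7117865992524), np.float64(228.1651789006351), np.float64(126.29882329766444)]]
[[207.66391909 118.75864572]
 [196.39069714 123.53657119]
 [184.41389919 128.61269302]] [[400.60714654 241.96625609]
 [397.5525228  217.71601074]
 [394.51490107 193.60074205]]
```

send_rows(hand=0, moves=[[-57, 0, 0, 0], [-57, 0, 0, 0], [0, 0, -49, 0], [0, 0, -49, 0], [0, 0, -49, 0], [0, 0, -49, 0], [0, 0, -49, 0], [0, 0, -49, 0]])

```text
time: 1.1
tool_pos: [414.4, -437.0, 340.3]
tcp_rot: [-0.978, 1.57, 2.41]
contact_force: [0.4, -0.6, -0.2]
grip_width: 16.5
```

send_rows(moves=[[0, 0, 0, -10], [0, 0, 0, -10], [0, 0, 0, -10], [0, 0, 0, -10], [0, 0, 0, -10], [0, 0, 0, -10], [0, 0, 0, -10], [0, 0, 0, -10]])

```text
time: 2.1
tool_pos: [412.8, -437.5, 340.2]
tcp_rot: [-2.538, 1.57, 2.252]
contact_force: [1.2, 1.2, -0.7]
grip_width: 0.3
```

send_rows(moves=[[0, 49, -17, 0], [0, 48, -17, 0], [0, 0, 0, 0]])

```text
time: 2.48
tool_pos: [509.8, -394.8, 339.2]
tcp_rot: [-2.792, 1.569, 1.996]
contact_force: [-0.2, -0.2, -0.4]
grip_width: 0.4
```

```bash
cat >> h.py <<'E'
from plant import get_obs, capture
def snap(tag):
    o=get_obs(); print(o["tool_pos"].round(1),o["tcp_rot"].round(3),o["contact_force"].round(1),o["time"])
    T=R.from_euler('xyz',o["tcp_rot"]).as_matrix()
    d={n:capture(n) for n in("scene","top","wrist")}
    pickle.dump((o,d),open(tag+".pkl","wb"))
    im=[d[n]["image"][:,:,::-1] for n in("scene","top","wrist")]
    w=cv2.resize(np.hstack(im[1:]),(800,300)); s=im[0]
    cv2.imwrite(f"pics/{tag}.png",np.vstack([w,np.hstack([cv2.resize(s[:200,100:400],(450,300)),cv2.resize(s[150:350,270:503],(350,300))])]))
    return o,d
E
python3 -c "
from h import *
snap('a1')"
```

```text
[ 509.8 -394.8  339.2] [-2.792  1.569  1.996] [-0.2 -0.2 -0.4] 2.475
```

View pics/a1.png

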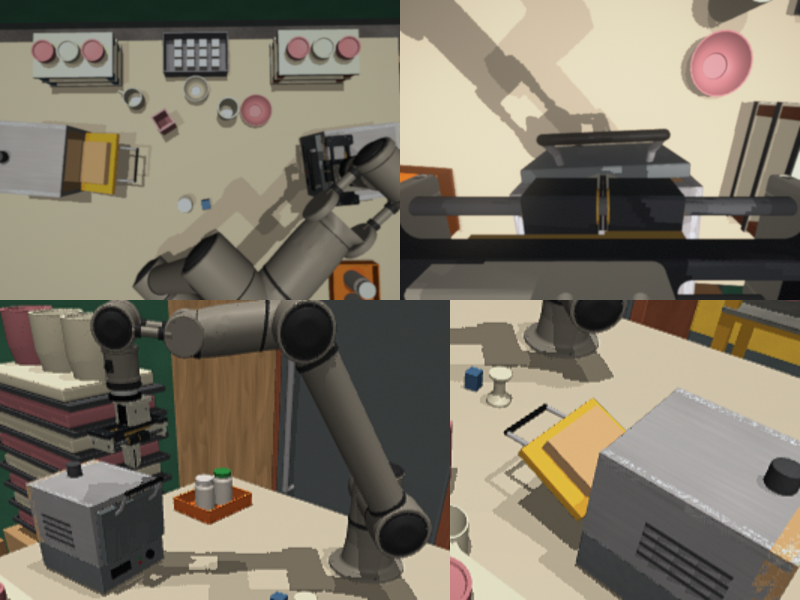

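```bash
python3 - <<'E'
from h import *
o,d=pickle.load(open('a1.pkl','rb')); w=d['wrist']; M=np.array(w['mount']); T=R.from_euler('xyz',o['tcp_rot']).as_matrix()
Rw=T@M[:3,:3]; p=o['tool_pos']+T@M[:3,3]
for uv in((176.6,180.5),(345.6,171.5)):
    v=Rw@np.linalg.solve(w['K'],[*uv,1]); print(p+v*(300-p[2])/v[2])
print(p)
E
```

```text
[ 444.94896262 -370.11216399  300.        ]
[ 571.6031932  -353.50807088  300.        ]
[ 504.41974865 -323.39760384  496.32447707]
```

send_rows(moves=[[0, 0, 0, -3], [30, 0, 0, 0], [31, 0, 0, 0], [0, 0, 0, 0], [0, 0, -18, 0], [4, 0, -18, 0], [8, 0, -19, 0], [10, 0, -18, 0]])

```text
time: 3.62
tool_pos: [498.1, -326.3, 259.5]
tcp_rot: [0.355, 1.566, -1.094]
contact_force: [1.4, -5.9, -3.3]
grip_width: 0.7
```

send_rows(moves=[[12, 0, -17, 0], [14, 0, -15, 0], [15, 0, -14, 0], [16, 0, -13, 0], [17, 0, -11, 0], [18, 0, -9, 0]])

```text
time: 4.38
tool_pos: [489.3, -251.2, 167.5]
tcp_rot: [0.261, 1.56, -1.187]
contact_force: [0.4, -19.2, -5.6]
grip_width: 0.7
```

send_rows(moves=[[0, 0, 12, 0], [-50, 0, 0, 0], [-40, 0, 0, 0], [0, 0, 0, 0]])

```text
time: 4.88
tool_pos: [491.6, -259.8, 261.2]
tcp_rot: [0.847, 1.561, -0.601]
contact_force: [0.2, -0.0, -0.6]
grip_width: 0.4
```

```bash
python3 -c "
from h import *
snap('a2')"
```

```text
[ 491.6 -259.8  261.2] [ 0.847  1.561 -0.601] [ 0.2 -0.  -0.6] 4.875
```

View pics/a2.png

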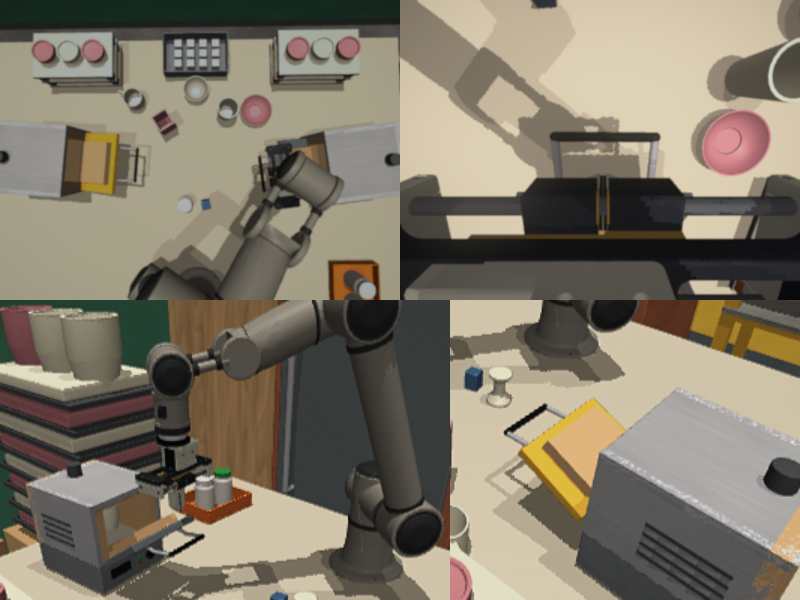

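```bash
cat >> h.py <<'E'
def wback(o,w,uv,z):
    M=np.array(w['mount']); T=R.from_euler('xyz',o['tcp_rot']).as_matrix()
    p=o['tool_pos']+T@M[:3,3]; v=T@M[:3,:3]@np.linalg.solve(w['K'],[*uv,1]); return p+v*(z-p[2])/v[2]
E
python3 - <<'E'
from h import *
o,d=pickle.load(open('a2.pkl','rb')); w=d['wrist']
n=np.array([-.13,.99]); h=np.array([515,-416])
for th in (.7,.75,.8,.85,.9,.95,1.):
    P=np.array(pt([515,-416,1.57+.13],0,200,55,th)); 
    a,b=[wback(o,w,u,P[2]) for u in((193.3,174),(331.5,175.4))]
    print(th,P.round(),((a+b)/2).round(1),np.linalg.norm(a-b).round(1))
T=R.from_euler('xyz',o['tcp_rot']).as_matrix();print(T.round(3))
E
```

```text
0.7 [ 493. -247.  218.] [ 490.3 -226.9  217.5] 106.4
0.75 [ 492. -241.  209.] [ 490.7 -228.6  208.8] 111.0
0.8 [ 492. -236.  200.] [ 491.1 -230.4  199.9] 115.8
0.85 [ 491. -231.  191.] [ 491.5 -232.2  190.7] 120.7
0.9 [ 490. -227.  181.] [ 491.9 -234.   181.2] 125.7
0.95 [ 490. -223.  172.] [ 492.3 -235.9  171.6] 130.8
1.0 [ 489. -220.  162.] [ 492.8 -237.8  161.8] 136.1
[[ 0.008  0.992  0.122]
 [-0.006  0.123 -0.992]
 [-1.     0.007  0.006]]
```

send_rows(moves=[[0, 0, -32, 0], [30, 0, 0, 0], [28, 0, 0, 0], [22, 0, -4, 0], [20, 0, -6, 0], [20, 0, -4, 0], [0, 0, 0, 0]])

```text
time: 5.9
tool_pos: [483.0, -211.4, 133.8]
tcp_rot: [-2.249, 1.566, 2.587]
contact_force: [0.4, 0.3, -0.2]
grip_width: 0.2
```

```bash
python3 -c "
from h import *
o,d=snap('a3')
cv2.imwrite('pics/a3w.png',d['wrist']['image'][:,:,::-1])"
```

```text
[ 483.  -211.4  133.8] [-2.249  1.566  2.587] [ 0.4  0.3 -0.2] 5.9
```

View pics/a3.png

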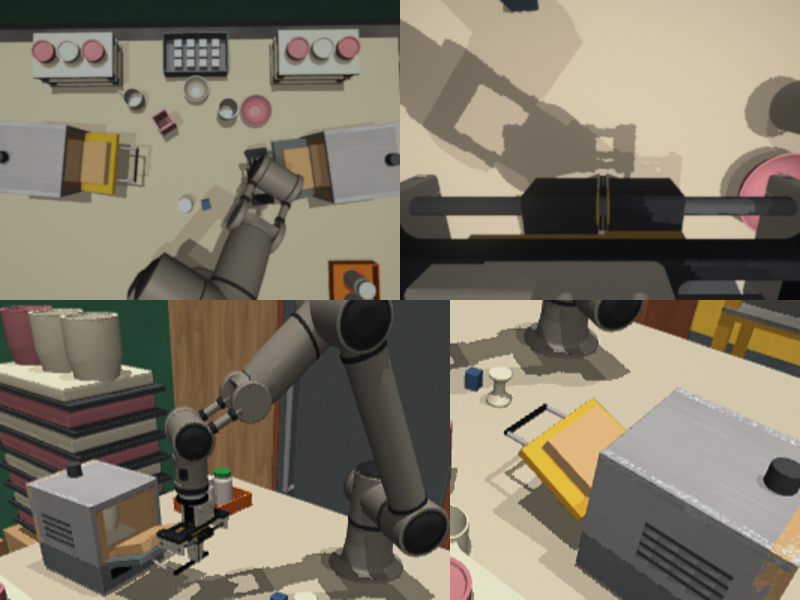

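send_rows(moves=[[17, 0, 0, 0], [18, 0, 0, 0], [18, 0, 2, 0], [16, 0, 3, 0], [5, 0, 0, 0]])

```text
time: 6.68
tool_pos: [485.0, -217.9, 61.3]
tcp_rot: [-0.323, 1.57, -1.77]
contact_force: [0.1, -1.1, 2.2]
grip_width: 0.7
```

send_rows(moves=[[4, 0, 0, 0], [3, 0, 0, 0], [0, 0, 0, 0]])

```text
time: 7.05
tool_pos: [485.4, -218.0, 59.9]
tcp_rot: [0.634, 1.567, -0.813]
contact_force: [-13.5, 5.5, 42.3]
grip_width: 0.0
```

send_rows(hand=0.65, moves=[[-20, 0, 0, 0], [-60, 0, 0, 0], [-60, 0, 0, 0], [-60, 0, 0, 0], [0, 0, 0, 6], [0, 0, 0, 6], [0, 0, 0, 0]])

```text
time: 7.92
tool_pos: [484.9, -217.3, 255.2]
tcp_rot: [0.943, 1.57, -0.712]
contact_force: [0.6, 0.2, 0.0]
grip_width: 59.3
```

send_rows(moves=[[0, -7, -50, 0], [0, -7, -50, 0], [0, -7, -50, 0], [0, -7, -50, 0], [0, -7, -50, 0], [0, -7, -50, 0], [0, -6, -50, 0], [0, -6, -50, 0]])

```text
time: 8.93
tool_pos: [465.2, 187.5, 254.8]
tcp_rot: [1.357, 1.57, -0.297]
contact_force: [1.2, -0.3, 0.2]
grip_width: 59.6
```

```bash
python3 -c "
from h import *
o,d=snap('a4')
print(R.from_euler('xyz',o['tcp_rot']).as_matrix().round(3))"
```

```text
[465.2 187.5 254.8] [ 1.357  1.57  -0.297] [ 1.2 -0.3  0.2] 8.925
[[ 0.     0.997 -0.083]
 [-0.    -0.083 -0.997]
 [-1.     0.     0.   ]]
```

View pics/a4.png

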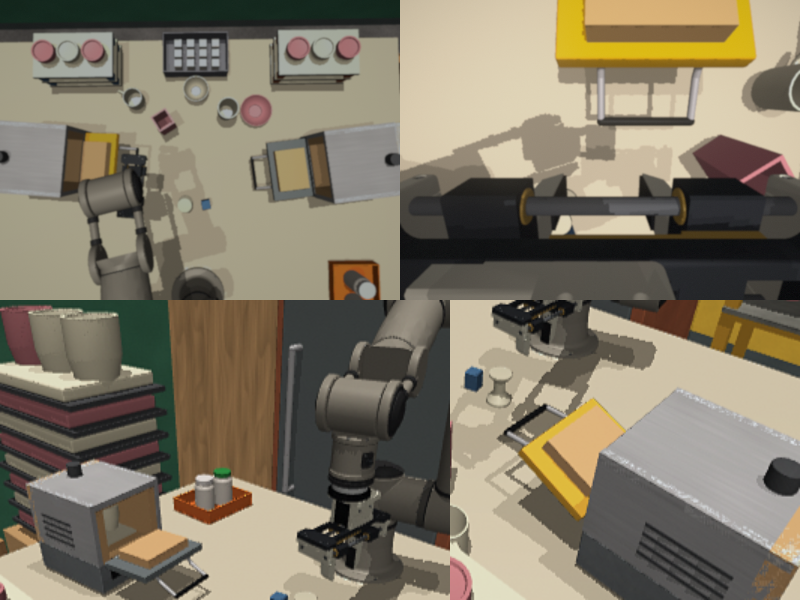

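```bash
python3 - <<'E'
from h import *
o,d=pickle.load(open('a4.pkl','rb')); w=d['wrist']; v=lambda x,y:((x-400)/.78125,y/.78125)
for z in(100,126,150):
    print(z,[wback(o,w,v(*u),z).round(1) for u in((599,122),(695,124),(602,115),(600,75),(692,115))])
    print(' panel corners',[wback(o,w,v(*u),z+41).round(1) for u in((556,57),(754,58))])
E
```

```text
100 [array([462.7, 221.5, 100. ]), array([606.7, 206.5, 100. ]), array([468. , 231.5, 100. ]), array([469.9, 287.5, 100. ]), array([601.8, 220.4, 100. ])]
 panel corners [array([418.9, 308.5, 141. ]), array([656.9, 287.7, 141. ])]
126 [array([463.4, 224.7, 126. ]), array([595.4, 210.9, 126. ]), array([468.3, 233.8, 126. ]), array([470. , 285.2, 126. ]), array([590.9, 223.6, 126. ])]
 panel corners [array([423.9, 303.8, 167. ]), array([639.1, 284.9, 167. ])]
150 [array([464. , 227.5, 150. ]), array([585., 215., 150.]), array([468.5, 235.9, 150. ]), array([470.1, 283. , 150. ]), array([580.8, 226.6, 150. ])]
 panel corners [array([428.6, 299.4, 191. ]), array([622.6, 282.4, 191. ])]
```

send_rows(moves=[[0, 0, -30, 0], [0, 0, -28, 0], [40, 0, 0, 0], [40, 0, 0, 0], [40, 0, 0, 0], [27, 0, 0, 0], [0, 0, 0, 0]])

```text
time: 9.95
tool_pos: [469.7, 242.1, 106.2]
tcp_rot: [-1.06, 1.567, -2.716]
contact_force: [0.3, -0.4, 0.5]
grip_width: 59.9
```

send_rows(hand=0, moves=[[0, 0, 0, 0], [0, 0, 0, 0], [0, 0, 0, 0], [0, 0, 0, 0], [0, 0, 0, 0], [0, 0, 0, 0]])

```text
time: 10.7
tool_pos: [466.9, 243.8, 106.7]
tcp_rot: [-1.387, 1.563, -3.043]
contact_force: [-4.0, -0.6, 0.5]
grip_width: 4.4
```

send_rows(moves=[[0, 0, 0, 0], [-9, 0, -1.5, 0], [-9, 0, -2, 0], [0, 0, 0, 0]])

```text
time: 11.2
tool_pos: [471.6, 247.6, 126.9]
tcp_rot: [1.953, 1.568, 0.296]
contact_force: [0.2, 0.5, -0.0]
grip_width: 0.5
```

```bash
python3 - <<'E'
from h import *
o,d=snap('a5')
s=d['scene']['image'][:,:,::-1]; w=d['wrist']['image'][:,:,::-1]; t=d['top']['image'][:,:,::-1]
a=cv2.resize(s[170:270,285:385],(400,400),interpolation=2); b=cv2.resize(w[0:267],(400,209)); b=cv2.resize(w[:200,150:450],(400,267)); c=cv2.resize(t[150:250,130:200],(210,300),interpolation=2)
im=np.zeros((567,800,3),np.uint8); im[:400,:400]=a; im[:267,400:]=b; im[267:567,400:610]=c; cv2.imwrite('pics/a5b.png',im)
E
```

```text
[471.6 247.6 126.9] [1.953 1.568 0.296] [ 0.2  0.5 -0. ] 11.2
```

View pics/a5b.png

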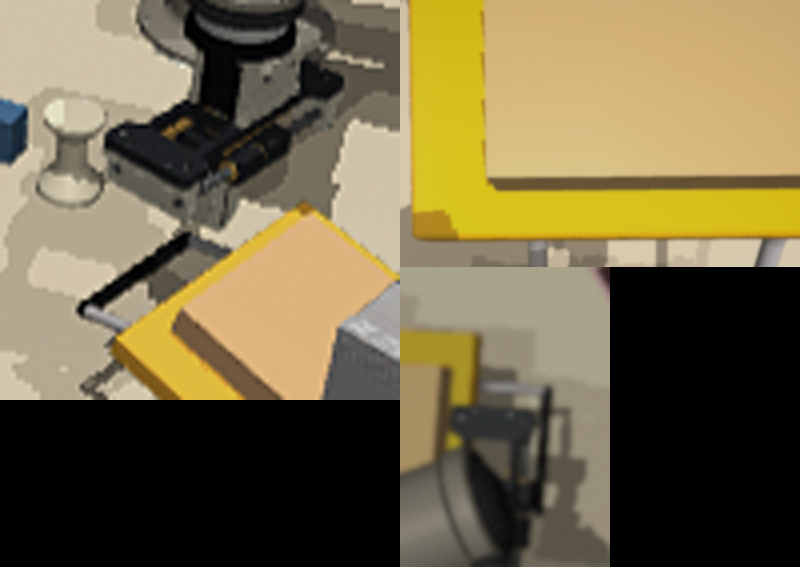

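```bash
python3 - <<'E'
from h import *
o,d=pickle.load(open('a5.pkl','rb')); s=d['scene']
k=[540.8,428.1,-1.655]
o0,d0=pickle.load(open('a4.pkl','rb'))
for th in np.arange(1.1,1.53,.06): print(th.round(2),np.array(pt(k,0,200,55,th)).round(0),proj(s,[pt(k,a,200,55,th) for a in(60,-60)]).round(1).tolist(), 'inner edge',proj(s,[pt(k,a,150,-10,th) for a in(110,-110)]).round(1).tolist())
w=d['wrist']; print('panel edge in wrist now',[wback(o,w,(150+(x-400)*.75,y*.75),160).round(1) for x,y in((412,238),(800,238))])
E
# a4 scene bar pixel dark compare
python3 - <<'E'
import sys; sys.path.insert(0,'.')
import pickle,numpy as np,cv2
a=pickle.load(open('a4.pkl','rb'))[1]['scene']['image'];b=pickle.load(open('a5.pkl','rb'))[1]['scene']['image']
for n,i in(('a4',a),('a5',b)):
    g=i[225:270,296:330].sum(2); print(n,[(c+296, int(np.argmin(g[:,c]))+225, int(g[:,c].min())) for c in (10,14,18,22,26)])
E
```

```text
1.1 [524. 226. 142.] [[308.3, 235.5], [334.3, 218.4]] inner edge [[318.3, 247.1], [366.7, 213.2]]
1.16 [524. 224. 129.] [[307.4, 238.4], [333.3, 221.2]] inner edge [[316.8, 248.6], [364.9, 214.7]]
1.22 [523. 222. 117.] [[306.7, 241.5], [332.5, 224.2]] inner edge [[315.3, 250.2], [363.3, 216.3]]
1.28 [523. 221. 105.] [[306.2, 244.6], [331.8, 227.3]] inner edge [[314.1, 251.9], [361.9, 218.0]]
1.34 [523. 222.  92.] [[305.9, 247.8], [331.4, 230.4]] inner edge [[312.9, 253.7], [360.6, 219.8]]
1.4 [523. 222.  80.] [[305.8, 251.1], [331.2, 233.6]] inner edge [[312.0, 255.7], [359.5, 221.8]]
1.46 [524. 224.  67.] [[305.9, 254.5], [331.2, 236.9]] inner edge [[311.2, 257.7], [358.6, 223.8]]
1.52 [524. 226.  55.] [[306.2, 258.0], [331.3, 240.2]] inner edge [[310.6, 259.9], [357.7, 225.9]]
panel edge in wrist now [array([427.7, 297.5, 160. ]), array([566.4, 285.6, 160. ])]
a4 [(306, 238, 0), (310, 235, 37), (314, 232, 27), (318, 229, 26), (322, 229, 33)]
a5 [(306, 245, 5), (310, 243, 21), (314, 242, 19), (318, 237, 0), (322, 234, 0)]
```

send_rows(hand=0.5, moves=[[-15, -2, 4, 0], [0, 0, 0, 0], [0, 0, 0, 0], [20, 0, 0, 0], [20, 0, 0, 0], [15, 0, 0, 0], [14, 0, 0, 0], [0, 0, 0, 0]])

```text
time: 12.35
tool_pos: [468.0, 243.4, 70.7]
tcp_rot: [-1.249, 1.569, -2.906]
contact_force: [0.2, 1.0, -1.1]
grip_width: 45.8
```

send_rows(hand=0, moves=[[0, 0, 0, 0], [0, 0, 0, 0], [0, 0, 0, 0]])

```text
time: 12.72
tool_pos: [468.6, 243.3, 72.1]
tcp_rot: [1.728, 1.57, 0.071]
contact_force: [0.2, -0.3, -0.3]
grip_width: 20.3
```

send_rows(moves=[[0, 0, 0, 0], [0, 0, 0, 0], [0, 0, 0, 0]])

```text
time: 13.1
tool_pos: [466.5, 243.4, 71.4]
tcp_rot: [-1.37, 1.567, -3.026]
contact_force: [-5.2, 2.0, 1.5]
grip_width: 9.1
```

send_rows(moves=[[0, -2, 0, 0], [-9, 0, 0, 0], [-10, 0, -0.5, 0], [-10, 0, -1, 0], [-9, 0, -1.5, 0]])

```text
time: 13.72
tool_pos: [466.7, 246.9, 110.5]
tcp_rot: [2.483, 1.57, 0.826]
contact_force: [2.4, 4.9, -7.9]
grip_width: 9.1
```

send_rows(moves=[[-9, 0, -2, 0], [-9, 0, -2, 0], [-9, 0, -3, 0], [-9, 0, -3, 0], [-9, 0, -4, 0], [-8, 0, -4, 0]])

```text
time: 14.48
tool_pos: [468.1, 265.0, 162.9]
tcp_rot: [-2.945, 1.57, 1.682]
contact_force: [3.8, 7.0, -11.4]
grip_width: 9.0
```

send_rows(moves=[[-8, 0, -5, 0], [-8, 0, -5, 0], [-8, 0, -6, 0], [-7, 0, -6, 0], [-7, 0, -6, 0], [-7, 0, -6, 0]])

```text
time: 15.22
tool_pos: [470.7, 298.4, 208.0]
tcp_rot: [-0.957, 1.57, -2.614]
contact_force: [0.5, -1.6, -8.9]
grip_width: 8.7
```

send_rows(hand=0.4, moves=[[0, 0, 0, 0], [0, 0, 0, 0], [0, 0, 0, 0], [-30, 0, 0, 0], [-40, 0, 0, 0]])

```text
time: 15.85
tool_pos: [470.8, 297.9, 277.6]
tcp_rot: [-0.822, 1.568, -2.478]
contact_force: [-0.7, 0.3, -0.0]
grip_width: 36.6
```

send_rows(hand=0, moves=[[0, 10, 30, 0], [0, 26, 30, 0], [0, 26, 0, 0], [0, 0, 0, 0]])

```text
time: 16.35
tool_pos: [529.0, 232.2, 277.3]
tcp_rot: [0.812, 1.57, -0.847]
contact_force: [-0.6, 0.8, 0.8]
grip_width: 2.3
```

```bash
python3 -c "
from h import *
snap('a6')"
```

```text
[529.  232.2 277.3] [ 0.812  1.57  -0.847] [-0.6  0.8  0.8] 16.35
```

View pics/a6.png

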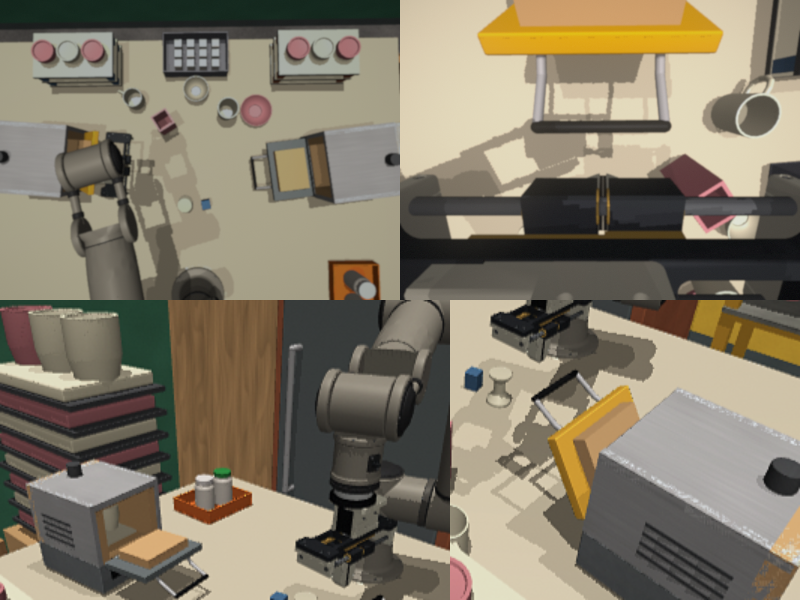

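```bash
python3 - <<'E'
from h import *
o,d=pickle.load(open('a6.pkl','rb')); w=d['wrist']; v=lambda x,y:((x-400)/.78125,y/.78125)
for th in (.4,.45,.5,.55,.6,.65,.7):
    P=np.array(pt([540.8,428.1,-1.655],0,200,55,th)); a,b=[wback(o,w,v(*u),P[2]) for u in((533,126),(671,127))]
    print(th,P.round(),((a+b)/2).round(1),np.linalg.norm(a-b).round(1),proj(d['scene'],[pt([540.8,428.1,-1.655],q,200,55,th) for q in(60,-60)]).round())
E
```

```text
0.4 [530. 300. 263.] [532.7 279.1 262.8] 114.8 [[334. 213.]
 [362. 195.]]
0.45 [529. 292. 256.] [532.6 278.2 256.2] 119.3 [[331. 214.]
 [359. 196.]]
0.5 [529. 284. 249.] [532.5 277.2 249.1] 124.0 [[329. 214.]
 [356. 197.]]
0.55 [528. 277. 242.] [532.4 276.1 241.8] 128.9 [[326. 215.]
 [353. 198.]]
0.6 [527. 270. 234.] [532.3 275.  234. ] 134.1 [[324. 217.]
 [351. 199.]]
0.65 [527. 264. 226.] [532.1 273.8 225.9] 139.5 [[322. 218.]
 [349. 201.]]
0.7 [526. 258. 218.] [532.  272.6 217.5] 145.1 [[320. 219.]
 [346. 202.]]
```

send_rows(moves=[[26, 0, 0, 0], [26, 0, 0, 0], [0, 0, -14, 0], [0, 0, -14, 0], [-8, 0, -9, 0], [-7, 0, -9, 0], [-7, 0, -9, 0], [-6, 0, -9, 0]])

```text
time: 17.5
tool_pos: [533.6, 296.4, 256.8]
tcp_rot: [0.971, 1.567, -0.686]
contact_force: [-0.7, -8.5, 6.1]
grip_width: 0.5
```

send_rows(moves=[[-6, 0, -9, 0], [-6, 0, -9, 0], [-5, 0, -9, 0], [-4, 0, -9, 0], [-4, 0, -9, 0], [-3, 0, -7, 0], [0, 0, -4, 0], [0, 0, 0, 0]])

```text
time: 18.5
tool_pos: [537.9, 353.6, 281.5]
tcp_rot: [-2.9, 1.57, 1.727]
contact_force: [0.3, 0.2, -1.0]
grip_width: 0.6
```

send_rows(moves=[[0, 0, -4, 0], [0, 0, -4, 0], [0, 0, 0, 0]])

```text
time: 18.88
tool_pos: [538.2, 356.7, 281.5]
tcp_rot: [-0.269, 1.562, -1.928]
contact_force: [-3.5, -17.9, 5.9]
grip_width: 0.2
```

send_rows(moves=[[0, 0, 20, 0], [0, 0, 50, 0], [0, 0, 50, 0], [-40, 0, 0, 0], [0, 0, 0, 0]])

```text
time: 19.5
tool_pos: [529.5, 241.6, 324.7]
tcp_rot: [2.128, 1.564, 0.47]
contact_force: [0.4, 0.3, 0.5]
grip_width: 0.5
```

```bash
python3 -c "
from h import *
o,d=snap('a7')
v=lambda t:proj(d['scene'],[pt([540.8,428.1,-1.655],q,200,55,t) for q in(60,-60)]).round(1).tolist()
print(v(0),v(.1),v(.2))
g=lambda t:proj(d['top'],[pt([515,-416,1.7],q,200,55,t) for q in(60,-60)]).round(1).tolist()
print(g(1.52),g(1.34))
v0=back(d['top'],(210,150),150)"
```

```text
[529.5 241.6 324.7] [2.128 1.564 0.47 ] [0.4 0.3 0.5] 19.5
[[361.5, 213.8], [388.8, 194.8]] [[354.0, 212.3], [381.4, 193.8]] [[347.0, 211.7], [374.3, 193.6]]
[[324.4, 240.4], [318.7, 201.7]] [[325.0, 241.6], [319.1, 201.8]]
```

View pics/a7.png

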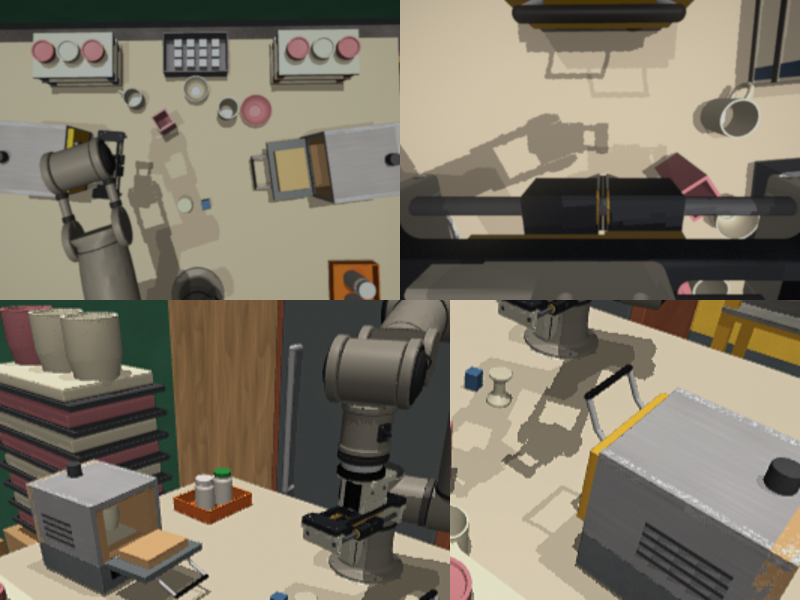

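```bash
python3 -c "
from plant import close_job
print(close_job())"
```

```text
the job is handed in; nothing more can be done
None
```

The yellow door is shut, the grey door is fully down, and I handed the job in at about 19.5 s of the 64 s allowed.

- **Grey door:** I hooked the shut fingers behind its bar and pulled it to about 0.84 rad. I then pressed the bar down from above until it met the stop: about 42 N, tip at 60 mm, which puts the door at about 1.52 rad. The last pictures show it still down.
- **Yellow door:** I gripped one handle arm, lifted the door to about 0.53 rad, then pushed the bar in with shut fingers until it stopped at about 18 N. In the last scene picture the bar sits within 1 to 2 pixels of where it should be when shut.
- **What went wrong:** My first grip on the yellow handle slipped and the door dropped from about 1.18 to 1.31 rad. I gripped again lower down and that held.
- **Vase and arm:** By eye, the vase stands upright and in the same place in the top view as before; I did not measure its shift. The arm was clear of everything, with contact force about 0.

No final check failed or disagreed.

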